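# Pour inspected balls through the spout into the blue compartment

### The job

Slide the two-compartment box along its rail until the blue compartment is centred under the white funnel spout. Then take the green boat by its orange handle, tip all three brass balls into the funnel so that they drop into the blue compartment, and stand the empty boat back upright on its black mat and let go. Leave the box under the spout and do not disturb the other things on the table.

Things in the scene. Friction and masses are not known exactly. Their poses are not given: they have to be found in the camera images.
- carriage (a joint): Slide of the receiving box on its rail, m: 0 at the right end, 0.24 at the left end; grows along the rail's +y axis (to the robot's left, give or take 0.2 rad). Only rail friction holds it: it takes about 2.5 N to move and stays where left. The box passes freely beneath the spout; there is no stop there. Box: two equal compartments in line along the rail, blue at the +y end, red at the -y end.
- rail: Straight aluminium rail on the table, fixed, 500 mm long, 70 mm wide; its own y axis is the slide direction (towards the robot's left), x points away from the robot, z up. Origin on the table on the rail's centre line.
- blue_floor (a point): Centre of the floor (top face) of the blue compartment, 30 mm above the table; axes as the rail's; moves with the box. Each compartment is 90 mm across the rail and 84 mm along it outside, walls 4 mm, 45 mm high outside; rim 71 mm above the table.
- red_floor (a point): The same for the red compartment, 84 mm along -y of the rail from blue_floor; must stay empty.
- tab_top (a point): Top centre of the yellow upright push tab at the red end of the box, 160 mm along -y of the rail from the blue compartment's centre. Tab: 24 mm across the rail, 12 mm along it; its top is 115 mm above the table and stands 44 mm above the box rim; 28 mm of free space between the tab and the box end. Push it, or pinch it from above.
- spout_outlet (a point): Centre of the funnel's bottom outlet, straight below the mouth, bore 46 mm, 87 mm above the table (16 mm above the box rim).
- mat: Black rubber mat fixed on the table, 200 (x) x 150 (y) x 3 mm thick; origin at the centre of its underside.
- boat: Green open pouring boat, about 140 g, 110 mm long (its x) and 60 mm wide, walls 24 mm high, floor 4 mm; origin: centre of its underside. Its +x end has no wall but a ramp rising 25 degrees over the last 25 mm: balls stay in while it is level and roll out over the lip when it is tipped lip-down clearly beyond 25 degrees (45 is ample). Starts on the mat with the balls in it.
- boat_lip (a point): Middle of the boat's pouring lip: 55 mm along +x and 14 mm above its origin.
- boat_handle (a point): Grip point on the boat's orange upright handle plate at its back end: 60 mm along -x and 62 mm above its origin. The plate is 10 mm thick (along the boat's x), 30 mm wide (y) and its top is 80 mm above the boat's underside.
- spout_mouth (a point): Centre of the mouth of the fixed white funnel spout, round, 126 mm outside and about 120 mm inside diameter, 172 mm above the table. The cone narrows to a short vertical tube. A square post, 160 mm tall, holds it from 135 mm behind (the rail's +x side).
- ball0_center (a point): Centre of a brass ball, 18 mm diameter, 24 g; starts in the boat.
- ball1_center (a point): Centre of a brass ball, 18 mm diameter, 24 g; starts in the boat.
- ball2_center (a point): Centre of a brass ball, 18 mm diameter, 24 g; starts in the boat.
- caliper: Bystander, leave alone: caliper lying flat, 210 mm long, 13 mm high; origin at or near its underside centre.
- cleaner: Bystander, leave alone: white bottle with red cap, 60 mm diameter, 150 mm tall; origin at or near its underside centre.
- jar: Bystander, leave alone: amber jar, 56 mm diameter, 60 mm tall; origin at or near its underside centre.
- ring_gauge: Bystander, leave alone: dark steel ring gauge, 60 mm diameter, 18 mm high; origin at or near its underside centre.
- driver: Bystander, leave alone: screwdriver lying flat; origin at or near its underside centre.
Things that resemble listed ones, but are neither listed nor needed, are in the scene too. Of the things that look like the mat, the larger one is meant.

How it is judged:
By the outcome, as a careful person would: the job done as asked, in the order asked, and still so for the second after the job is handed in, with the robot touching nothing.
It also fails if it takes over 69 s, if anything falls off the work surface, if the arm or the gripper's body presses on something with over 40 N, if the wrist force passes 120 N, or if a joint passes its speed limit or range.

### The arm

A 6-joint arm with a two-finger parallel gripper is mounted at the origin on the work surface. World frame = base frame: x ahead of the robot, y to its left, z up, the work surface at z = 0. Lengths are in m, angles in rad, forces in N, time in s.
With the tool pointing down it reaches from about 0.35 to 0.975 m from the base axis. Payload 7.1 kg.
Tool frame: the origin (TCP) lies on the mounting face of the last link; the fingertips stand manip.tip_extent ahead of it and the grasp point (between the pads) lies 163 mm ahead of it (manip.tip_extent is the distance from the TCP to the fingertips, in m); z points along the fingers, y is the direction in which the jaws open and shut (so a half turn about z gives the same grasp; the last joint's range is limited). The gripper opens to 88 mm and grips with 3 to 60 N. Pads are 20 mm wide; open, the fingers measure 115 mm over their backs; the gripper's body (75 mm by 178 mm) begins 61 mm behind the grasp point.
Start: joints at [1.295, 0.423, 1.63, -0, 1.089, -0.019], TCP at [0.159, 0.604, 0.405] pointing down, gripper open.
Joint ranges: [-3, 3], [-0.9, 2.11], [0.09, 2.58], [-1.31, 4.45], [0.11, 2.69], [-2.54, 2.54]. Speed limits (rad/s): [2.39, 2.39, 3.01, 3.14, 3.14, 3.14].

### API

Orientations are given as a unit quaternion [w, x, y, z].
In Python, from rig import manip, vision gives the robot as it stands.
- The arm moves only by the tool move_arm, never from a script. Its argument "series" is a list that holds one entry, the list of rows, each a list of 7 numbers: the turn, a rotation vector about the tool's x, y, z in rad, then the shift along the tool's x, y, z in mm, then the finger opening in mm, from 0 to 87.8. A call has 1 to 8 rows; each row is the pose to reach, as a shift and turn from the pose measured when the call began, along the tool's axes at that moment; what a row does not reach only later rows make up. A row lasts 1/10 s, in which the tool goes at most 50 mm and 8.59 degrees, less where a joint would pass 70% of its speed; a pose out of reach is approached as far as the arm can. A call with a gripper value outside its range is refused whole. The fingers move at their own pace and stop on an object; the grip force is fixed at half the most. Time passes only in rows, so rows that repeat a pose let the fingers close. It gives the time, the measured TCP pose, the force and the opening at its end, in the units of the state.
- manip.get_state(): the state, without advancing time (a new reading comes with each control period).
- vision.capture(name): name is "side" or "top"; returns a dict with "color" (384x512x3 uint8, red, green, blue), "mtx" (3x3 intrinsics, pixels), "R" (3x3) and "t" (3): a world point X has camera coordinates R X + t. Camera axes: x right, y down, z forward; pixel columns grow to the right and rows downward; lengths in m; the calibration is good to about 2 mm. A picture is of the moment at which its call begins. There is no depth.
- manip.close_job(): hands the job in, once; it reports no verdict.
The state is a dict: "t": time; "q": joint angles; "qd": joint speeds; "joint_torque": joint torques, N m; "eef_pos": TCP position; "ee_rot": TCP orientation; "contact_force": force on the tool from outside, world axes, zero at the start; "torque": the same for the moment, N m; "grip_width": finger opening in m.
Only numpy, scipy, OpenCV 4.12 (cv2) and the standard library are available. Lean on these libraries where they do the work, as an engineer would, in place of code of your own. Each camera call takes 0.05 s, during which the arm holds its last target.

## Working session

There is one attempt and no reset: what is moved stays moved. The work goes in short steps, Python scripts to look and compute and a tool call to move; the robot and the scene stay as the last step left them, time stands still between calls to the robot, and variables do not carry over. Pictures are saved under pics/ and viewed, and the job is handed in when it is done.

Besides the shell and the picture viewer there is one more tool, called as name([rows], argument=value, ...), one row to a line, values as JSON. move_arm: Moves the arm, as the interface text tells. Its arguments: {"type":"object","properties":{"series":{"type":"array"}},"required":["series"]}

```bash
ls; mkdir -p pics; python3 - <<'E'
from rig import manip, vision
import cv2, numpy as np, pickle
print(manip.get_state(), manip.tip_extent)
d={}
for n in("side","top"):
    c=vision.capture(n); d[n]=c
    cv2.imwrite(f"pics/{n}0.png",cv2.cvtColor(c["color"],cv2.COLOR_RGB2BGR))
    print(n,c["mtx"],c["R"],c["t"], -c["R"].T@c["t"])
pickle.dump(d,open("c0.pkl","wb"))
E
```

```text
pics
{'t': 0.0, 'q': array([ 1.29501160e+00,  4.23826384e-01,  1.63069277e+00, -2.22174036e-05,
        1.08859949e+00, -1.89951720e-02]), 'qd': array([-4.50500837e-04, -1.66930550e-03,  6.62912817e-05,  1.81839645e-04,
       -1.23467389e-03,  8.36058338e-04]), 'joint_torque': array([ 3.39542974e-03, -5.44635093e+01, -2.73667145e+01,  6.45583682e-02,
        2.29651260e-02, -8.86097519e-05]), 'eef_pos': array([0.15863321, 0.60424156, 0.40390943]), 'ee_rot': array([-1.02319537e-04,  1.28037143e-01,  9.91769080e-01, -7.56166802e-04]), 'contact_force': array([-0.18632172,  0.64886352, -0.13577293]), 'torque': array([ 0.03520219, -0.01432366, -0.00816779]), 'grip_width': 0.08758104432043577} 0.182
side [[368.48568594   0.         251.77643715]
 [  0.         368.48568594 194.88678863]
 [  0.           0.           1.        ]] [[ 8.54966051e-01 -5.18683796e-01  4.13495836e-04]
 [-3.76188947e-01 -6.20634866e-01 -6.87963836e-01]
 [ 3.57092324e-01  5.88030171e-01 -7.25744852e-01]] [-0.39961515  0.27555027  1.10952924] [ 0.04911198 -0.68869446  0.99496899]
top [[472.78580231   0.         260.89550778]
 [  0.         472.78580231 187.44939612]
 [  0.           0.           1.        ]] [[-0.02630253 -0.99960539 -0.00986139]
 [-0.99767813  0.0268692  -0.06258107]
 [ 0.06282134  0.00819245 -0.99799116]] [0.03771952 0.47990044 1.47075164] [0.38738371 0.01276103 1.49820179]
```

View pics/side0.png

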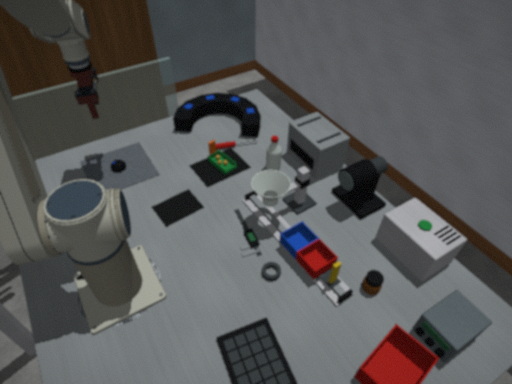

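View pics/top0.png

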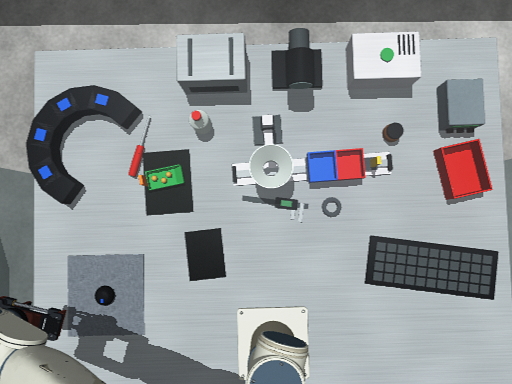

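The side view shows the boat at (222,160) on the larger mat, the box at (308,250), the tab at (335,270) and the funnel at (270,185). In the top view these are the boat at (163,178), the larger mat at (168,182), the smaller decoy mat at (205,254), the funnel at (271,166), the blue compartment at (321,166) and the tab at (376,161).

The next crops are to confirm these.

```bash
python3 - <<'E'
import cv2, numpy as np
t=cv2.imread("pics/top0.png"); s=cv2.imread("pics/side0.png")
a=cv2.resize(t[120:225,110:215],None,fx=5,fy=5,interpolation=cv2.INTER_CUBIC)
b=cv2.resize(t[100:220,225:400],None,fx=4.5,fy=4.5,interpolation=cv2.INTER_CUBIC)
c=cv2.resize(s[125:305,180:360],None,fx=3.3,fy=3.3,interpolation=cv2.INTER_CUBIC)
cv2.imwrite("pics/ca.png",a);cv2.imwrite("pics/cb.png",b);cv2.imwrite("pics/cc.png",c)
E
```

```text
(no output)
```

View pics/ca.png

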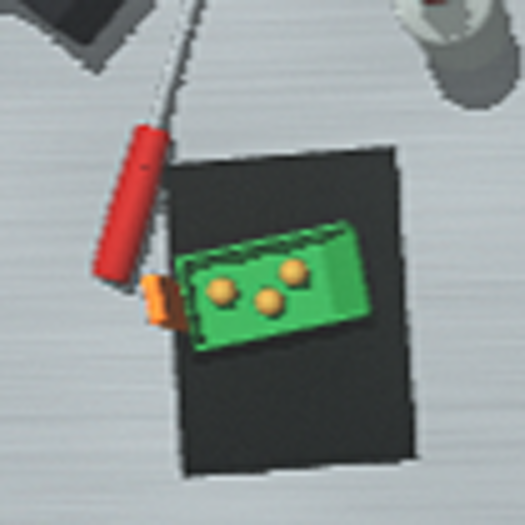

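View pics/cb.png

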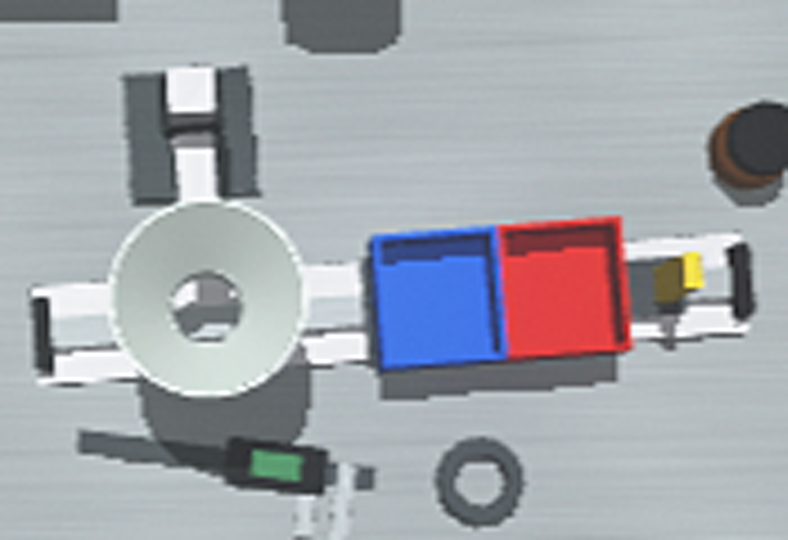

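View pics/cc.png

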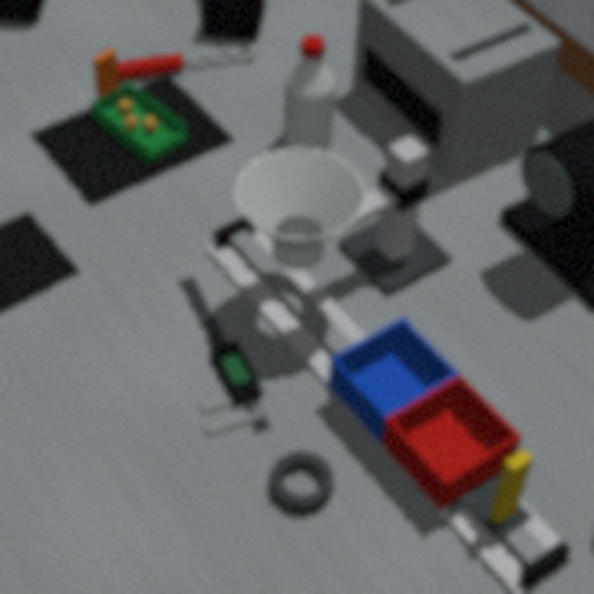

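The crops show one green boat, with its orange handle at top-view pixel (141,180), its lip pointing right and the three balls inside. The larger mat spans (144–193,150–215), so it is the one meant over the smaller one at (205,254). The yellow tab top is at (378,160), and the funnel mouth is centred near (271,166).

The screwdriver handle end is close to the boat handle, near (132,176). Next I measure these positions.

```bash
cat > h.py <<'E'
import cv2, numpy as np, pickle
def ray(c,u,v,z):
    d=c["R"].T@np.linalg.solve(c["mtx"],np.array([u,v,1.])); o=-c["R"].T@c["t"]
    return o+d*(z-o[2])/d[2]
def proj(c,X):
    p=c["mtx"]@(c["R"]@np.asarray(X)+c["t"]); return p[:2]/p[2]
def tri(cs,uvs):
    A=[];b=[]
    for c,(u,v) in zip(cs,uvs):
        d=c["R"].T@np.linalg.solve(c["mtx"],np.array([u,v,1.]));d/=np.linalg.norm(d);o=-c["R"].T@c["t"]
        P=np.eye(3)-np.outer(d,d);A.append(P);b.append(P@o)
    return np.linalg.lstsq(np.vstack(A),np.hstack(b),rcond=None)[0]
def mask(c,lo,hi,roi):
    h=cv2.cvtColor(c["color"],cv2.COLOR_RGB2HSV); m=cv2.inRange(h,np.array(lo),np.array(hi))
    z=np.zeros_like(m);x0,y0,x1,y1=roi;z[y0:y1,x0:x1]=m[y0:y1,x0:x1]
    cs,_=cv2.findContours(z,cv2.RETR_EXTERNAL,cv2.CHAIN_APPROX_NONE)
    return z,max(cs,key=cv2.contourArea)
E
python3 - <<'E'
from h import *
np.set_printoptions(precision=4,suppress=True)
d=pickle.load(open("c0.pkl","rb"));T=d["top"];S=d["side"]
def rect(name,lo,hi,roi,z,c=T):
    m,k=mask(c,lo,hi,roi); P=np.array([ray(c,u,v,z)[:2] for u,v in k[:,0].astype(float)])
    r=cv2.minAreaRect((P*1000).astype(np.float32)); print(name,(m>0).sum(),r); return k
rect("blue",(108,120,40),(125,255,255),(300,140,345,195),.071)
rect("red",(0,150,40),(8,255,255),(330,140,372,195),.071)
rect("tabtop",(22,150,180),(35,255,255),(366,150,390,175),.115)
rect("tabs",(22,150,60),(35,255,255),(366,150,390,175),.115)
rect("boat",(50,120,40),(75,255,255),(140,150,195,210),.027)
rect("mat",(0,0,0),(180,120,70),(138,145,200,220),.003)
rect("handle",(5,150,200),(18,255,255),(135,170,148,190),.083)
rect("driver red",(0,180,100),(3,255,255),(120,140,150,180),.02)
# funnel ellipse
for c,roi,n in((T,(240,135,305,195),"T"),(S,(240,160,305,215),"S")):
    h=cv2.cvtColor(c["color"],cv2.COLOR_RGB2HSV)
    print(n,[tuple(h[y,x]) for x,y in ((271,150),(271,182),(252,166),(230,166),(288,186),(262,180))])
e=cv2.Canny(cv2.cvtColor(T["color"],cv2.COLOR_RGB2GRAY),60,150)
print(cv2.HoughCircles(cv2.cvtColor(T["color"],cv2.COLOR_RGB2GRAY)[130:205,235:310],cv2.HOUGH_GRADIENT,1,50,param1=150,param2=12,minRadius=17,maxRadius=26))
m=[]
for X in((228,228),):pass
E
```

```text
blue 811 ((538.464599609375, -162.1724853515625), (91.24872589111328, 85.36515808105469), 2.8633506298065186)
red 495 ((536.5596313476562, -248.54965209960938), (81.45866394042969, 76.08982849121094), 88.44599914550781)
tabtop 27 ((547.3131103515625, -323.1294250488281), (8.782879829406738, 20.748367309570312), 87.61425018310547)
tabs 28 ((546.9988403320312, -322.1983337402344), (21.26214027404785, 10.132554054260254), 7.026137828826904)
boat 586 ((521.5474853515625, 326.1844177246094), (61.12112045288086, 114.77278137207031), 10.584956169128418)
mat 2138 ((507.02618408203125, 321.9560546875), (199.26922607421875, 150.33343505859375), 3.0509941577911377)
handle 29 ((510.3167419433594, 387.0595703125), (27.89826011657715, 9.404725074768066), 8.828392028808594)
driver red 166 ((578.1146240234375, 418.6572265625), (17.645797729492188, 97.08792114257812), 72.69625854492188)
T [(np.uint8(80), np.uint8(13), np.uint8(176)), (np.uint8(79), np.uint8(13), np.uint8(223)), (np.uint8(78), np.uint8(16), np.uint8(193)), (np.uint8(98), np.uint8(16), np.uint8(197)), (np.uint8(97), np.uint8(21), np.uint8(109)), (np.uint8(78), np.uint8(12), np.uint8(216))]
S [(np.uint8(75), np.uint8(19), np.uint8(106)), (np.uint8(73), np.uint8(12), np.uint8(144)), (np.uint8(98), np.uint8(15), np.uint8(133)), (np.uint8(68), np.uint8(176), np.uint8(113)), (np.uint8(70), np.uint8(12), np.uint8(133)), (np.uint8(70), np.uint8(10), np.uint8(153))]
[[[36.5 35.5 22.1]]]
```

```bash
python3 - <<'E'
from h import *
np.set_printoptions(precision=4,suppress=True)
d=pickle.load(open("c0.pkl","rb"));T=d["top"];S=d["side"]
for n,c,roi in(("T",T,(240,135,305,198)),("S",S,(245,165,300,200))):
    m,k=mask(c,(60,5,60),(88,40,255),roi)
    k=cv2.convexHull(k)
    for z in(.172,):
        P=np.array([ray(c,u,v,z)[:2] for u,v in k[:,0].astype(float)])*1000
        print(n,cv2.fitEllipse(P.astype(np.float32)),cv2.minEnclosingCircle(P.astype(np.float32)))
        print(P[P[:,0].argmin()],P[P[:,0].argmax()],P[P[:,1].argmin()],P[P[:,1].argmax()])
    cv2.imwrite(f"pics/m{n}.png",cv2.resize(m[roi[1]:roi[3],roi[0]:roi[2]],None,fx=6,fy=6))
# bore seen in top
print("bore",ray(T,271,168,.087))
# balls, handle in side
m,k=mask(S,(5,150,60),(18,255,255),(205,135,220,158)); print("handle side",cv2.boundingRect(k),cv2.contourArea(k))
r=cv2.minAreaRect(k);print(r)
print("proj handle top S",proj(S,[.5103,.387,.083]),"T",proj(T,[.5103,.387,.083]))
m,k=mask(S,(22,120,60),(35,255,255),(320,255,345,290)); print("tab side",cv2.boundingRect(k), proj(S,[.547,-.3227,.115]))
m,k=mask(S,(50,120,30),(75,255,255),(200,140,245,180)); print("boat side",cv2.boundingRect(k))
R=lambda a:np.array([[np.cos(a),-np.sin(a)],[np.sin(a),np.cos(a)]])
E
```

```text
T ((531.2302856445312, -5.537020206451416), (123.95134735107422, 124.77257537841797), 138.16151428222656) ((531.4193115234375, -5.612900733947754), 62.78567886352539)
[470.9116 -21.6241] [592.865  -16.6135] [528.9479 -68.3498] [526.6786  55.7222]
S ((537.3394775390625, -2.2976388931274414), (125.9721450805664, 163.96827697753906), 139.97024536132812) ((538.592041015625, -2.9582347869873047), 82.30059051513672)
[467.7857  -0.5816] [602.9197  42.6093] [510.7775 -76.4607] [565.8007  70.9075]
bore [ 0.5338 -0.0075  0.087 ]
handle side (209, 141, 8, 13) 49.0
((212.73080444335938, 146.84617614746094), (11.783299446105957, 6.449805736541748), 82.87498474121094)
proj handle top S [210.3533 140.9163] T [140.1803 179.4728]
tab side (329, 262, 12, 21) [335.8855 263.0868]
boat side (208, 151, 30, 24)
```

View pics/mT.png

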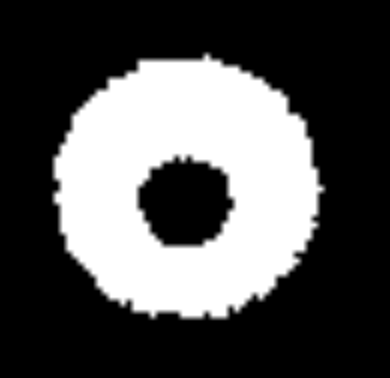

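View pics/mS.png

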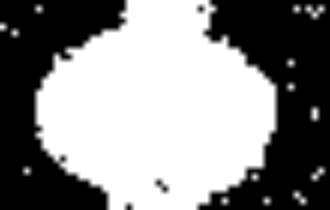

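Measurements agree with the given sizes:

| Quantity | Value (mm or deg) |
|---|---|
| Funnel centre | (531, −5.5), diameter about 125 |
| Blue centre | (538.5, −162.5) |
| Tab | (547, −323), 161 from blue centre |
| Rail yaw | about 3° |
| Box travel needed | about 157 |
| Handle | (510, 387) |
| Boat +x azimuth | −79.5° |

I'll write a move helper and go to the tab.

```bash
cat >> h.py <<'E'
from scipy.spatial.transform import Rotation as Ro
def toolR(jaw_deg,tilt_deg=0,):
    # tool z down, tool y at azimuth jaw_deg
    y=np.array([np.cos(np.radians(jaw_deg)),np.sin(np.radians(jaw_deg)),0]);z=np.array([0,0,-1.]);x=np.cross(y,z)
    return np.column_stack([x,y,z])
def state():
    from rig import manip
    s=manip.get_state(); q=s["ee_rot"];R=Ro.from_quat([q[1],q[2],q[3],q[0]]).as_matrix()
    open("log.txt","a").write(repr((list(s["q"]),list(s["eef_pos"]),list(s["ee_rot"])))+"\n")
    return s,R
def plan(gp,Rt,verbose=True):
    s,R=state(); p=np.asarray(gp)-Rt[:,2]*.163
    sh=R.T@(p-s["eef_pos"])*1000; rv=Ro.from_matrix(R.T@Rt).as_rotvec()
    if verbose: print("t %.2f"%s["t"],"q",s["q"].round(3),"grasp",(s["eef_pos"]+R[:,2]*.163).round(4),"F",s["contact_force"].round(1),"w",round(s["grip_width"]*1000,1))
    print("row",rv.round(3),sh.round(1)); return rv,sh
E
python3 - <<'E'
from h import *
plan([.547,-.323,.24],toolR(3))
plan([.547,-.323,.098],toolR(3))
E
```

```text
t 0.10 q [ 1.295  0.424  1.631  0.     1.089 -0.019] grasp [0.1586 0.6041 0.241 ] F [ 0.8 -0.3 -0. ] w 87.8
row [-1.000e-03  1.000e-03  1.262e+00] [-611.1 -798.2    2.1]
t 0.10 q [ 1.295  0.424  1.631  0.     1.089 -0.019] grasp [0.1586 0.6041 0.241 ] F [ 0.8 -0.3 -0. ] w 87.8
row [-1.000e-03  1.000e-03  1.262e+00] [-611.1 -798.   144.1]
```

move_arm([
  [[0, 0, 0.15, -25, -32, 0, 60], [0, 0, 0.3, -55, -72, 0, 60], [0, 0, 0.4, -85, -112, 0, 60], [0, 0, 0.5, -115, -152, 0, 60], [0, 0, 0.6, -146, -190, 0, 60], [0, 0, 0.7, -176, -230, 0, 60], [0, 0, 0.8, -206, -270, 0, 60], [0, 0, 0.9, -237, -310, 0, 60]],
])

```text
t: 0.9
eef_pos: [0.309, 0.2429, 0.4044]
ee_rot: [0.0, 0.548, 0.836, -0.001]
contact_force: [1.9, 0.5, -0.1]
grip_width: 0.0599
```

```bash
python3 -c "
from h import *
plan([.547,-.323,.24],toolR(3))"
```

```text
t 0.90 q [ 6.360e-01  7.200e-02  2.111e+00 -1.000e-03  9.600e-01  2.260e-01] grasp [0.3089 0.2427 0.2414] F [ 1.9  0.5 -0.1] w 59.9
row [-0.001  0.001  0.358] [-613.9   -7.6    2.1]
```

move_arm([
  [[0, 0, 0.04, -45, 0, 0, 60], [0, 0, 0.09, -90, -1, 0, 60], [0, 0, 0.13, -135, -1, 0, 60], [0, 0, 0.18, -180, -2, 0, 60], [0, 0, 0.22, -225, -3, 0, 60], [0, 0, 0.27, -270, -3, 0, 60], [0, 0, 0.31, -315, -4, 0, 60], [0, 0, 0.358, -360, -4, 0, 60]],
])

```text
t: 1.7
eef_pos: [0.4491, -0.0908, 0.4047]
ee_rot: [0.0, 0.689, 0.725, -0.001]
contact_force: [0.4, 0.4, 0.1]
grip_width: 0.06
```

move_arm([
  [[0, 0, 0, -45, 0, 0, 60], [0, 0, 0, -90, 0, 0, 60], [0, 0, 0, -135, 0, 0, 60], [0, 0, 0, -180, 0, 0, 60], [0, 0, 0, -220, 0, 0, 60], [0, 0, 0, -220, 0, 0, 60]],
])

```text
t: 2.3
eef_pos: [0.4602, -0.3144, 0.4047]
ee_rot: [0.001, 0.69, 0.723, -0.001]
contact_force: [-0.4, 0.0, -0.0]
grip_width: 0.0597
```

```bash
python3 -c "
from h import *
plan([.547,-.323,.24],toolR(3))"
```

```text
t 2.30 q [-0.62   0.324  1.782 -0.002  1.034 -0.666] grasp [ 0.4602 -0.3149  0.2417] F [-0.4  0.  -0. ] w 59.7
row [ 0.     0.003 -0.006] [-12.6  86.3   1.7]
```

Move over the tab, then down.

move_arm([
  [[0, 0, 0, -6, 43, 0, 60], [0, 0, 0, -12.6, 86, 0, 60], [0, 0, 0, -12.6, 86, 40, 60], [0, 0, 0, -12.6, 86, 80, 60], [0, 0, 0, -12.6, 86, 115, 60], [0, 0, 0, -12.6, 86, 143, 60], [0, 0, 0, -12.6, 86, 143, 60]],
])

```text
t: 3.0
eef_pos: [0.5451, -0.3215, 0.2575]
ee_rot: [-0.003, 0.69, 0.724, -0.002]
contact_force: [-0.0, -1.0, -0.1]
grip_width: 0.06
```

```bash
python3 - <<'E'
from h import *
from rig import vision
plan([.547,-.323,.098],toolR(3))
t=vision.capture("top")["color"][100:220,225:425];s=vision.capture("side")["color"][180:320,260:410]
cv2.imwrite("pics/t1.png",np.vstack([cv2.resize(t[:,:,::-1],(500,300)),cv2.resize(s[:,:,::-1],(500,300))]))
E
```

```text
t 3.00 q [-0.551  0.623  1.69  -0.003  0.836 -0.597] grasp [ 0.544  -0.3212  0.0945] F [-0.  -1.  -0.1] w 60.0
row [-0.007 -0.002 -0.005] [-1.6  1.8 -3.5]
```

View pics/t1.png

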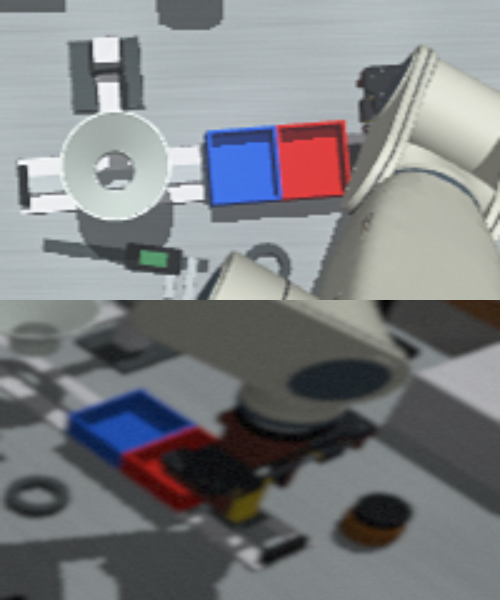

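The fingers straddle the tab, which shows at (245,500) in the side crop. Closing now.

move_arm([
  [[0, 0, 0, 0, 1.5, -1, 20], [0, 0, 0, 0, 1.5, -1, 20], [0, 0, 0, 0, 1.5, -1, 20], [0, 0, 0, 0, 1.5, -1, 20], [0, 0, 0, 0, 1.5, -1, 20]],
])

```text
t: 3.6
eef_pos: [0.5482, -0.3228, 0.2633]
ee_rot: [0.001, 0.69, 0.724, -0.001]
contact_force: [-6.8, -1.8, 8.4]
grip_width: 0.0237
```

```bash
python3 - <<'E'
from h import *
s,R=state();g=s["eef_pos"]+R[:,2]*.163
plan(g+.157*np.array([-.053,.9986,0]),toolR(3))
E
```

```text
t 3.60 q [-0.55   0.617  1.682 -0.003  0.841 -0.595] grasp [ 0.5481 -0.3232  0.1003] F [-6.8 -1.8  8.4] w 23.7
row [-0.001  0.002 -0.005] [156.6  -1.1  -0.3]
```

Gripped at 23.7 mm, which matches the 24 mm tab. Slide.

move_arm([
  [[0, 0, 0, 20, 0, 0, 20], [0, 0, 0, 45, 0, 0, 20], [0, 0, 0, 70, 0, 0, 20], [0, 0, 0, 95, 0, 0, 20], [0, 0, 0, 120, 0, 0, 20], [0, 0, 0, 140, 0, 0, 20], [0, 0, 0, 157, -1, 0, 20], [0, 0, 0, 157, -1, 0, 20]],
])

```text
t: 4.4
eef_pos: [0.5401, -0.1641, 0.2633]
ee_rot: [0.001, 0.69, 0.724, -0.0]
contact_force: [2.8, 2.9, 2.1]
grip_width: 0.024
```

```bash
python3 - <<'E'
from h import *
from rig import vision
np.set_printoptions(precision=4,suppress=True)
plan([.539,-.1663,.1],toolR(3))
T=vision.capture("top");S=vision.capture("side")
d=dict(top=T,side=S);pickle.dump(d,open("c1.pkl","wb"))
t=T["color"][100:220,225:425];s=S["color"][140:300,230:380]
cv2.imwrite("pics/t2.png",np.vstack([cv2.resize(t[:,:,::-1],(500,300)),cv2.resize(s[:,:,::-1],(500,300))]))
E
```

```text
t 4.40 q [-0.316  0.536  1.849 -0.002  0.756 -0.362] grasp [ 0.5402 -0.1643  0.1003] F [2.8 2.9 2.1] w 24.0
row [ 0.     0.002 -0.004] [-2.2 -1.2  0.3]
```

View pics/t2.png

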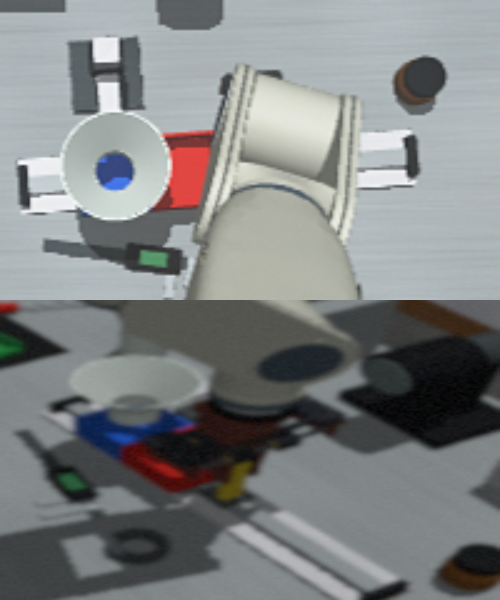

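Blue now shows through the bore. Release, rise and measure.

move_arm([
  [[0, 0, 0, 0, 0, 0, 60], [0, 0, 0, 0, 0, 0, 60], [0, 0, 0, 0, 0, 0, 60], [0, 0, 0, 0, 0, -40, 60], [0, 0, 0, 0, 0, -90, 60], [0, 0, 0, 0, 0, -140, 60], [0, 0, 0, 30, 30, -145, 60], [0, 0, 0, 30, 30, -145, 60]],
])

```text
t: 5.3
eef_pos: [0.5709, -0.1325, 0.411]
ee_rot: [0.003, 0.69, 0.724, 0.001]
contact_force: [-1.2, -0.2, -0.5]
grip_width: 0.06
```

```bash
python3 - <<'E'
from h import *
from rig import vision
np.set_printoptions(precision=4,suppress=True)
plan([.51,.387,.24],toolR(100.5))
T=vision.capture("top");S=vision.capture("side")
d=dict(top=T,side=S);pickle.dump(d,open("c2.pkl","wb"))
t=T["color"][100:220,225:425];s=S["color"][140:300,230:380]
cv2.imwrite("pics/t3.png",np.vstack([cv2.resize(t[:,:,::-1],(500,300)),cv2.resize(s[:,:,::-1],(500,300))]))
E
```

```text
t 5.30 q [-0.248  0.358  1.715 -0.001  1.062 -0.296] grasp [ 0.572  -0.1329  0.248 ] F [-1.2 -0.2 -0.5] w 60.0
row [ 0.002  0.008 -1.706] [521.8 -35.7   6.2]
```

View pics/t3.png

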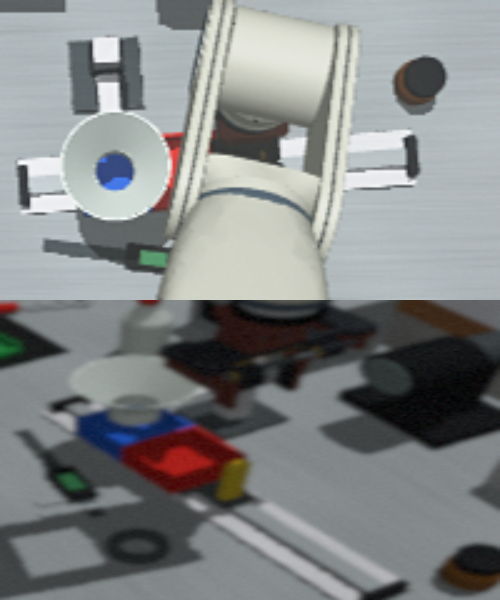

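```bash
cat >> h.py <<'E'
def Rz(a):return Ro.from_euler('z',a).as_matrix()
def Ry(a):return Ro.from_euler('y',a).as_matrix()
def fkR(q):return Rz(q[0])@Ry(q[1]+q[2])@Rz(q[3])@Ry(q[4])@Rz(q[5]+np.pi/2)
def fkp(q,k):
    h,a,l2,e,l3,d6=k
    z=np.array
    p=z([0,0,h])+Rz(q[0])@z([a,0,0])+Rz(q[0])@Ry(q[1])@z([0,0,l2])
    R3=Rz(q[0])@Ry(q[1]+q[2]); return p+R3@z([e,0,l3])+R3@Rz(q[3])@Ry(q[4])@z([0,0,d6])
def logd():
    return [tuple(map(np.array,eval(l))) for l in open("log.txt")]
E
python3 - <<'E'
from h import *
from scipy.optimize import least_squares
np.set_printoptions(precision=4,suppress=True)
L=logd()
for q,p,r in L[:]: 
    R=Ro.from_quat([r[1],r[2],r[3],r[0]]).as_matrix(); print(np.abs(fkR(q)-R).max().round(4),end=' ')
# d6 unobservable with tool down: regularise weakly at 0.1
f=lambda k:np.concatenate([np.concatenate([fkp(q,k)-p for q,p,r in L]),[1e-3*(k[5]-.1),1e-3*k[3]]])
s=least_squares(f,[.35,.0,.4,0,.4,.1]);print(s.x,np.abs(s.fun[:-2]).max())
E
```

```text
0.0 0.0 0.0 0.0 0.0 0.0 0.0 0.0 0.0 [-0.8356  0.0003  0.5607  0.0835  0.4902 -1.0304] 0.012218812496965187
```

```bash
python3 - <<'E'
from h import *
from scipy.optimize import least_squares
np.set_printoptions(precision=4,suppress=True)
L=logd()
f=lambda k:np.concatenate([fkp(q,[k[0],k[1],k[2],k[3],k[4],.1])-p for q,p,r in L])
s=least_squares(f,[.35,.0,.4,0,.4]);print(s.x);print(s.fun.reshape(-1,3))
for q,p,r in L: 
    r_=np.hypot(*p[:2]);az=np.arctan2(p[1],p[0])-q[0]; print(q.round(3),(r_*np.cos(az)).round(4),(r_*np.sin(az)).round(4),p[2].round(4))
E
```

```text
[0.285  0.     0.563  0.0776 0.485 ]
[[ 0.0115 -0.0032  0.    ]
 [ 0.0115 -0.0032  0.    ]
 [ 0.0071 -0.0095 -0.    ]
 [-0.0069 -0.0096 -0.    ]
 [-0.0061 -0.0102  0.    ]
 [-0.0062 -0.0101  0.    ]
 [-0.0062 -0.0101  0.    ]
 [-0.0037 -0.0113  0.    ]
 [-0.0031 -0.0115 -0.    ]]
[ 1.295  0.424  1.631  0.     1.089 -0.019] 0.6246 0.0119 0.404
[ 1.295  0.424  1.631  0.     1.089 -0.019] 0.6246 0.0119 0.404
[ 0.636  0.072  2.111 -0.001  0.96   0.226] 0.3928 0.0118 0.4044
[-0.62   0.324  1.782 -0.002  1.034 -0.666] 0.5572 0.0116 0.4047
[-0.551  0.623  1.69  -0.003  0.836 -0.597] 0.6328 0.0116 0.2575
[-0.55   0.617  1.682 -0.003  0.841 -0.595] 0.6361 0.0116 0.2633
[-0.55   0.617  1.682 -0.003  0.841 -0.595] 0.6361 0.0116 0.2633
[-0.316  0.536  1.849 -0.002  0.756 -0.362] 0.5644 0.0117 0.2633
[-0.248  0.358  1.715 -0.001  1.062 -0.296] 0.5859 0.0118 0.411
```

```bash
cat >> h.py <<'E'
def fkp2(q,k=(.285,0,.563,.0776,.485,.1)):
    return fkp(q,k)+Rz(q[0])@np.array([0,.01175,0])
LO=np.array([-3,-.9,.09,-1.31,.11,-2.54]);HI=np.array([3,2.11,2.58,4.45,2.69,2.54])
def ik(p,R,q0):
    from scipy.optimize import least_squares
    f=lambda q:np.concatenate([(fkp2(q)-p)*5,(Ro.from_matrix(fkR(q).T@R)).as_rotvec()])
    s=least_squares(f,np.clip(q0,LO+.01,HI-.01),bounds=(LO,HI));return s.x,np.abs(s.fun).max()
def boatR(yaw,tilt):
    return Rz(np.radians(yaw))@Ry(np.radians(tilt))
# tool in boat frame: z = -boat z ; tool y = sg * boat x
def toolfromboat(B,sg):
    y=sg*B[:,0];z=-B[:,2];return np.column_stack([np.cross(y,z),y,z])
def lip2grasp(lip,B): return lip+B@np.array([-.115,0,.048])
E
python3 - <<'E'
from h import *
np.set_printoptions(precision=3,suppress=True)
C=np.array([.531,-.0055,0.195])
for sg in(-1,1):
  qh=np.array([.65,.6,1.7,0,.85,-1.1 if sg<0 else 2.0])
  for yaw in(-79.5,-100,-60,-40):
    q=qh.copy();print(sg,yaw)
    for th in(0,25,50,60):
        B=boatR(yaw,th);lip=C-.022*np.array([np.cos(np.radians(yaw)),np.sin(np.radians(yaw)),0])
        R=toolfromboat(B,sg);g=lip2grasp(lip,B);q,e=ik(g-R[:,2]*.163,R,q)
        print(th,q,round(e,3),(g-R[:,2]*.163).round(3))
E
```

```text
-1 -79.5
0 [ 0.227  0.271  1.855  0.     1.016 -1.527] 0.0 [0.506 0.129 0.406]
25 [-0.042  0.262  1.816  0.457  1.205 -1.992] 0.0 [0.524 0.031 0.435]
50 [-0.276  0.378  1.759  0.759  1.513 -2.281] 0.0 [ 0.543 -0.07   0.419]
60 [-0.347  0.45   1.733  0.846  1.643 -2.355] 0.0 [ 0.55  -0.107  0.4  ]
-1 -100
0 [ 0.209  0.341  1.753 -0.     1.047 -1.188] 0.0 [0.555 0.129 0.406]
25 [-0.042  0.259  1.82   0.501  1.059 -1.687] 0.0 [0.537 0.031 0.435]
50 [-0.302  0.308  1.864  0.914  1.284 -2.121] 0.0 [ 0.52  -0.07   0.419]
60 [-0.391  0.364  1.873  1.03   1.407 -2.25 ] 0.0 [ 0.513 -0.107  0.4  ]
-1 -60
0 [ 0.215  0.202  1.949 -0.     0.991 -1.879] 0.0 [0.462 0.113 0.406]
25 [-0.041  0.264  1.813  0.377  1.327 -2.276] 0.0 [0.512 0.027 0.435]
50 [-0.23   0.434  1.668  0.598  1.697 -2.455] 0.0 [ 0.564 -0.062  0.419]
60 [-0.283  0.519  1.613  0.67   1.837 -2.489] 0.0 [ 0.583 -0.095  0.4  ]
-1 -40
0 [ 0.164  0.136  2.032 -0.     0.974 -2.279] 0.0 [0.426 0.083 0.406]
25 [-0.034  0.266  1.809  0.259  1.424 -2.54 ] 0.024 [0.503 0.018 0.435]
50 [-0.162  0.478  1.588  0.434  1.848 -2.54 ] 0.111 [ 0.58
[... 562 characters left out ...]
 0.914  1.284  1.021] 0.0 [ 0.52  -0.07   0.419]
60 [-0.391  0.364  1.873  1.03   1.407  0.891] 0.0 [ 0.513 -0.107  0.4  ]
1 -60
0 [0.215 0.202 1.949 0.    0.991 1.262] 0.0 [0.462 0.113 0.406]
25 [-0.041  0.264  1.813  0.377  1.327  0.866] 0.0 [0.512 0.027 0.435]
50 [-0.23   0.434  1.668  0.598  1.697  0.686] 0.0 [ 0.564 -0.062  0.419]
60 [-0.283  0.519  1.613  0.67   1.837  0.652] 0.0 [ 0.583 -0.095  0.4  ]
1 -40
0 [0.164 0.136 2.032 0.    0.974 0.862] 0.0 [0.426 0.083 0.406]
25 [-0.038  0.266  1.81   0.265  1.424  0.573] 0.0 [0.503 0.018 0.435]
50 [-0.169  0.479  1.594  0.414  1.844  0.478] 0.0 [ 0.581 -0.048  0.419]
60 [-0.203  0.574  1.516  0.469  1.998  0.47 ] 0.0 [ 0.61  -0.072  0.4  ]
```

IK shows that with tool y along the boat's +x, the whole pour stays well inside joint ranges. Go to above the handle (+1.436 rad turn).

move_arm([
  [[0, 0, 0.09, 35, -2, 0, 40], [0, 0, 0.18, 75, -5, 0, 40], [0, 0, 0.28, 115, -8, 0, 40], [0, 0, 0.38, 155, -11, 0, 40], [0, 0, 0.48, 195, -14, 0, 40], [0, 0, 0.58, 235, -17, 0, 40], [0, 0, 0.68, 275, -20, 0, 40], [0, 0, 0.78, 315, -22, 0, 40]],
])

```text
t: 6.2
eef_pos: [0.5303, 0.1803, 0.4058]
ee_rot: [0.001, 0.914, 0.405, -0.002]
contact_force: [1.0, -0.9, -0.1]
grip_width: 0.0396
```

```bash
python3 -c "
from h import *
plan([.5104,.3865,.24],toolR(-79.5))"
```

```text
t 6.20 q [ 0.307  0.328  1.773 -0.002  1.045  1.045] grasp [0.5297 0.1798 0.2428] F [ 1.  -0.9 -0.1] w 39.6
row [0.001 0.005 0.651] [ 139.4 -153.2    2.1]
```

move_arm([
  [[0, 0, 0.11, 27, -30, 0, 40], [0, 0, 0.22, 54, -60, 0, 40], [0, 0, 0.33, 81, -90, 0, 40], [0, 0, 0.44, 108, -120, 0, 40], [0, 0, 0.55, 130, -144, 2, 40], [0, 0, 0.65, 139.4, -153.2, 2, 40], [0, 0, 0.651, 139.4, -153.2, 2, 40]],
])

```text
t: 6.9
eef_pos: [0.51, 0.387, 0.4013]
ee_rot: [0.002, 0.996, 0.092, -0.003]
contact_force: [0.0, -0.6, -0.2]
grip_width: 0.0401
```

```bash
python3 - <<'E'
from h import *
from rig import vision
np.set_printoptions(precision=4,suppress=True)
plan([.5104,.3865,.065],toolR(-79.5))
T=vision.capture("top");S=vision.capture("side")
d=dict(top=T,side=S);pickle.dump(d,open("c3.pkl","wb"))
# box check
for n,lo,hi,roi,z in(("tab",(22,150,170),(35,255,255),(300,140,390,190),.115),("red",(0,150,40),(8,255,255),(280,135,345,200),.071),("blue",(108,120,40),(125,255,255),(240,135,330,200),.03)):
    m,k=mask(T,lo,hi,roi);P=np.array([ray(T,u,v,z)[:2] for u,v in k[:,0].astype(float)])*1000;print(n,cv2.minAreaRect(P.astype(np.float32)))
m,k=mask(S,(22,120,60),(35,255,255),(270,215,320,270)); print("tab side",cv2.boundingRect(k), proj(S,[.5388,-.1655,.115]))
t=T["color"][100:220,110:345];s=S["color"][110:210,170:320]
cv2.imwrite("pics/t4.png",np.vstack([cv2.resize(t[:,:,::-1],(588,300)),cv2.resize(s[:,:,::-1],(588,300))]))
E
```

```text
t 6.90 q [ 0.631  0.45   1.595 -0.001  1.104  2.018] grasp [0.509  0.3861 0.2383] F [ 0.  -0.6 -0.2] w 40.1
row [0.004 0.007 0.001] [  1.5  -0.1 173.3]
tab ((538.4144287109375, -164.43397521972656), (8.80227279663086, 17.75217056274414), 88.02226257324219)
red ((535.2666625976562, -100.4811019897461), (89.63099670410156, 61.823116302490234), 2.845089912414551)
blue ((538.2125854492188, -6.690216064453125), (40.55436706542969, 40.72970962524414), 88.44202423095703)
tab side (296, 225, 9, 22) [300.0676 226.5897]
```

View pics/t4.png

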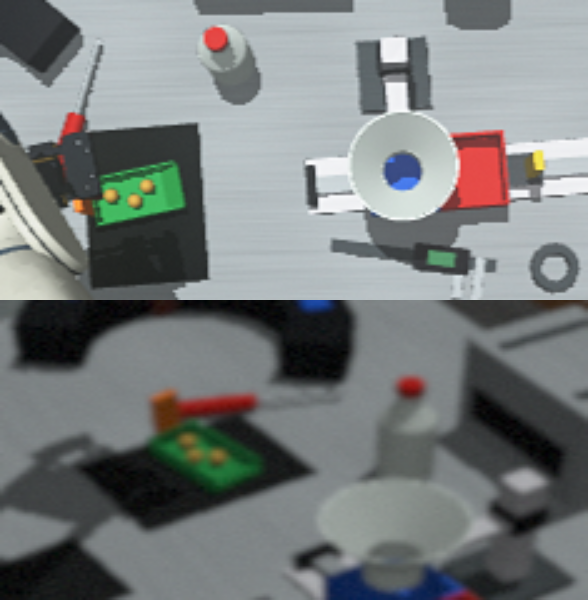

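The box tab now measures y = −164.4, so the blue centre is at y ≈ −4.6 against the funnel's −5.5: centred. The boat and balls are undisturbed. Descend on the handle.

move_arm([
  [[0, 0, 0, 1.5, 0, 35, 40], [0.003, 0.006, 0, 1.5, 0, 70, 40], [0.003, 0.006, 0, 1.5, 0, 105, 40], [0.003, 0.006, 0, 1.5, 0, 135, 40], [0.003, 0.006, 0, 1.5, 0, 158, 40], [0.003, 0.006, 0, 1.5, 0, 172, 40], [0.003, 0.006, 0, 1.5, 0, 173, 40]],
])

```text
t: 7.7
eef_pos: [0.5106, 0.3831, 0.2269]
ee_rot: [0.002, 0.996, 0.093, -0.002]
contact_force: [-0.3, -0.4, -0.5]
grip_width: 0.04
```

```bash
python3 - <<'E'
from h import *
from rig import vision
plan([.5104,.3865,.065],toolR(-79.5))
T=vision.capture("top");S=vision.capture("side")
t=T["color"][120:220,110:210];s=S["color"][110:190,180:280]
cv2.imwrite("pics/t5.png",np.hstack([cv2.resize(t[:,:,::-1],(390,390)),cv2.resize(s[:,:,::-1],(400,390))]))
E
```

```text
t 7.70 q [ 6.250e-01  6.730e-01  1.684e+00 -2.000e-03  7.890e-01  2.011e+00] grasp [0.5101 0.3825 0.0639] F [-0.3 -0.4 -0.5] w 40.0
row [0.003 0.004 0.003] [ 0.4 -3.4 -1.1]
```

View pics/t5.png

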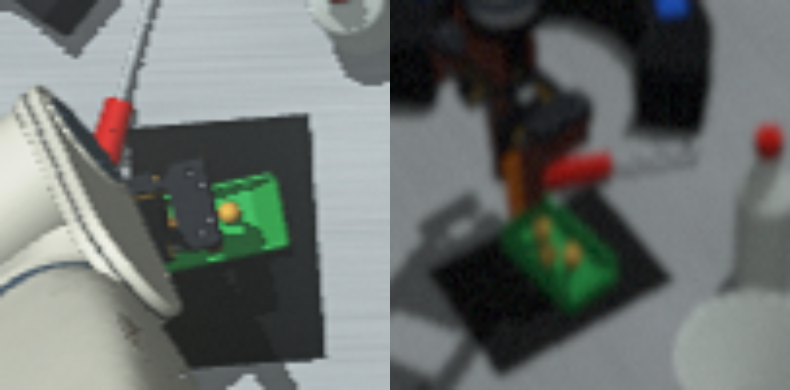

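The fingers straddle the orange plate, with the handle at (515,180) in the side crop. Recentre by 3 mm and close.

move_arm([
  [[0, 0, 0, 0, -4, 0, 40], [0, 0, 0, 0, -4, -1, 6], [0, 0, 0, 0, -4, -1, 6], [0, 0, 0, 0, -4, -1, 6], [0, 0, 0, 0, -4, -1, 6], [0, 0, 0, 0, -4, -1, 6], [0, 0, 0, 0, -4, -1, 6]],
])

```text
t: 8.5
eef_pos: [0.5106, 0.3881, 0.2305]
ee_rot: [0.001, 0.996, 0.093, -0.0]
contact_force: [-0.7, -1.2, 4.2]
grip_width: 0.0098
```

```bash
python3 - <<'E'
from h import *
plan([.5104,.3865,.065],toolR(-79.5))
E
```

```text
t 8.50 q [ 6.320e-01  6.710e-01  1.677e+00 -1.000e-03  7.940e-01  2.018e+00] grasp [0.5106 0.3879 0.0675] F [-0.7 -1.2  4.2] w 9.8
row [0.001 0.    0.003] [-0.5  1.5  2.5]
```

Gripped at 9.8 mm, matching the 10 mm plate. Lift gently with the lip slightly up.

move_arm([
  [[0, 0, 0, 0, 0, -10, 6], [0, 0, 0, 0, 0, -30, 6], [-0.03, 0, 0, 0, 0, -55, 6], [-0.06, 0, 0, 0, 0, -85, 6], [-0.09, 0, 0, 0, 0, -115, 6], [-0.12, 0, 0, 0, 0, -145, 6], [-0.14, 0, 0, 0, 0, -175, 6], [-0.14, 0, 0, 0, 0, -195, 6]],
])

```text
t: 9.3
eef_pos: [0.5105, 0.3886, 0.4282]
ee_rot: [0.07, 0.993, 0.093, 0.007]
contact_force: [-0.1, 0.5, -2.0]
grip_width: 0.0099
```

```bash
python3 - <<'E'
from h import *
from rig import vision
yaw=-79.5;dr=np.array([np.cos(np.radians(yaw)),np.sin(np.radians(yaw)),0])
B0=boatR(yaw,0)
lip=np.array([.531,-.0055,.205])-.022*dr
g=lip+B0@[-.115,0,.0505]
Bt=boatR(yaw,-8); print("target",g)
rv,sh=plan(g,toolfromboat(Bt,1))
S=vision.capture("side");T=vision.capture("top")
cv2.imwrite("pics/t6.png",np.hstack([cv2.resize(T["color"][110:220,110:220,::-1],(390,390)),cv2.resize(S["color"][80:190,180:290,::-1],(390,390))]))
E
```

```text
target [0.50603373 0.12920592 0.2555    ]
t 9.30 q [ 0.657  0.437  1.553 -0.134  1.217  2.093] grasp [0.5151 0.3662 0.2668] F [-0.1  0.5 -2. ] w 9.9
row [ 0.001 -0.002  0.002] [-52.3 227.5  43.5]
```

View pics/t6.png

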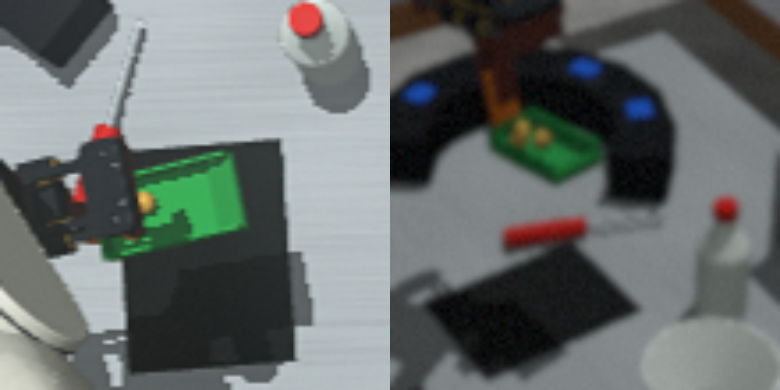

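The boat is held with its balls at the back; the 2.0 N load matches boat plus three balls. Carry it to the funnel.

move_arm([
  [[0, 0, 0, -1, 5, 1, 6], [0, 0, 0, -4, 16, 3, 6], [0, 0, 0, -7, 32, 6, 6], [0, 0, 0, -11, 49, 9, 6], [0, 0, 0, -15, 66, 12, 6], [0, 0, 0, -19, 83, 15, 6], [0, 0, 0, -23, 100, 18, 6], [0, 0, 0, -26, 115, 21, 6]],
])

```text
t: 10.2
eef_pos: [0.5069, 0.2674, 0.4241]
ee_rot: [0.069, 0.993, 0.092, 0.009]
contact_force: [0.2, 0.3, -1.7]
grip_width: 0.0099
```

```bash
python3 - <<'E'
from h import *
plan([.506,.1292,.2555],toolfromboat(boatR(-79.5,-8),1))
E
```

```text
t 10.20 q [ 0.494  0.334  1.72  -0.148  1.129  1.946] grasp [0.5119 0.2455 0.2626] F [ 0.2  0.3 -1.7] w 9.9
row [-0.001 -0.005  0.001] [-26.4 111.   22.6]
```

move_arm([
  [[0, 0, 0, -3, 12, 2, 6], [0, 0, 0, -7, 28, 5, 6], [0, 0, 0, -11, 45, 9, 6], [0, 0, 0, -15, 62, 13, 6], [0, 0, 0, -19, 79, 17, 6], [0, 0, 0, -23, 95, 20, 6], [0, 0, 0, -26, 107, 22, 6], [0, 0, 0, -26.4, 111, 22.6, 6]],
])

```text
t: 11.0
eef_pos: [0.5017, 0.15, 0.4168]
ee_rot: [0.069, 0.993, 0.092, 0.009]
contact_force: [1.0, 0.6, -1.7]
grip_width: 0.0095
```

```bash
python3 - <<'E'
from h import *
from rig import vision
yaw=-79.5;dr=np.array([np.cos(np.radians(yaw)),np.sin(np.radians(yaw)),0])
lip=np.array([.531,-.0055,.205])-.022*dr
for th in (0,6,12,18,24,30,36,42,48,54):
    B=boatR(yaw,th);print(th,end=' ');plan(lip+B@[-.115,0,.0505],toolfromboat(B,1),th==0)
S=vision.capture("side");T=vision.capture("top")
cv2.imwrite("pics/t7.png",np.hstack([cv2.resize(T["color"][100:220,200:320,::-1],(390,390)),cv2.resize(S["color"][100:220,210:330,::-1],(390,390))]))
E
```

```text
0 t 11.00 q [ 0.301  0.263  1.84  -0.159  1.056  1.768] grasp [0.5066 0.128  0.2554] F [ 1.   0.6 -1.7] w 9.5
row [ 0.139 -0.005  0.   ] [ 0.4 21.3  1.3]
6 row [ 0.243 -0.005  0.001] [ 0.5 45.5 -6.3]
12 row [ 0.348 -0.005  0.001] [  0.5  70.4 -11.3]
18 row [ 0.453 -0.005  0.001] [  0.5  95.7 -13.7]
24 row [ 0.557 -0.005  0.002] [  0.5 121.  -13.4]
30 row [ 0.662 -0.005  0.002] [  0.5 146.3 -10.4]
36 row [ 0.767 -0.005  0.002] [  0.4 171.   -4.9]
42 row [ 0.872 -0.005  0.002] [  0.4 195.1   3.2]
48 row [ 0.976 -0.004  0.003] [  0.3 218.2  13.8]
54 row [ 1.081 -0.004  0.003] [  0.3 240.   26.7]
```

View pics/t7.png

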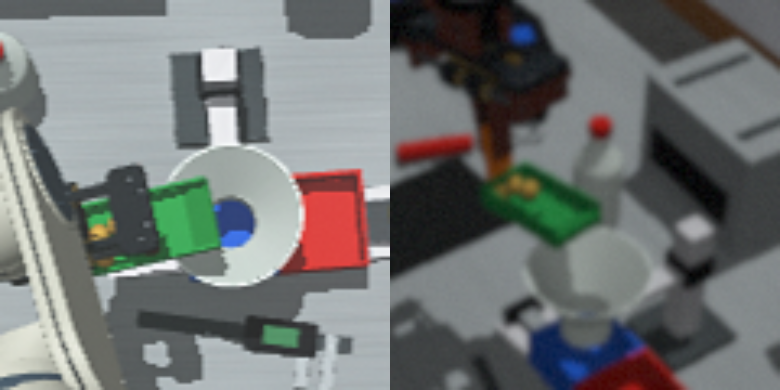

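The lip sits just short of the funnel's centre, at (215,225) in the left crop. Tip in two stages: first about 4° so the balls gather at the ramp, then the pour.

move_arm([
  [[0.07, -0.003, 0, 0, 11, 1, 6], [0.139, -0.005, 0, 0, 21, 1, 6], [0.2, -0.005, 0, 0.5, 36, -3, 6], [0.209, -0.005, 0, 0.5, 37, -4, 6], [0.209, -0.005, 0, 0.5, 37, -4, 6], [0.209, -0.005, 0, 0.5, 37, -4, 6], [0.209, -0.005, 0, 0.5, 37, -4, 6], [0.209, -0.005, 0, 0.5, 37, -4, 6]],
])

```text
t: 11.9
eef_pos: [0.5089, 0.1161, 0.4258]
ee_rot: [-0.035, 0.995, 0.092, -0.003]
contact_force: [-0.1, 0.5, -1.3]
grip_width: 0.0098
```

```bash
python3 - <<'E'
from h import *
from rig import vision
yaw=-79.5;dr=np.array([np.cos(np.radians(yaw)),np.sin(np.radians(yaw)),0])
lip=np.array([.531,-.0055,.205])-.022*dr
for th in (4,10,16,22,26,30,34,38,42,46,50,54):
    B=boatR(yaw,th);print(th,end=' ');plan(lip+B@[-.115,0,.0505],toolfromboat(B,1),th==4)
S=vision.capture("side");T=vision.capture("top")
cv2.imwrite("pics/t8.png",np.hstack([cv2.resize(T["color"][100:220,200:320,::-1],(390,390)),cv2.resize(S["color"][100:220,210:330,::-1],(390,390))]))
E
```

```text
4 t 11.90 q [0.184 0.246 1.838 0.081 1.059 1.53 ] grasp [0.5068 0.1273 0.2632] F [-0.1  0.5 -1.3] w 9.8
row [-0.     0.     0.002] [-0.4  1.7 -0.3]
10 row [0.104 0.    0.002] [ -0.5  24.7 -11.1]
16 row [0.209 0.    0.002] [ -0.5  48.6 -19.6]
22 row [0.314 0.    0.002] [ -0.6  73.3 -25.4]
26 row [0.384 0.    0.002] [ -0.6  90.1 -27.9]
30 row [0.453 0.    0.002] [ -0.6 107.  -29.1]
34 row [0.523 0.001 0.002] [ -0.7 123.9 -29.2]
38 row [0.593 0.001 0.002] [ -0.7 140.8 -28.2]
42 row [0.663 0.001 0.002] [ -0.7 157.5 -25.9]
46 row [0.733 0.001 0.002] [ -0.8 174.1 -22.5]
50 row [0.802 0.001 0.002] [ -0.8 190.4 -17.9]
54 row [0.872 0.001 0.002] [ -0.8 206.4 -12.2]
```

View pics/t8.png

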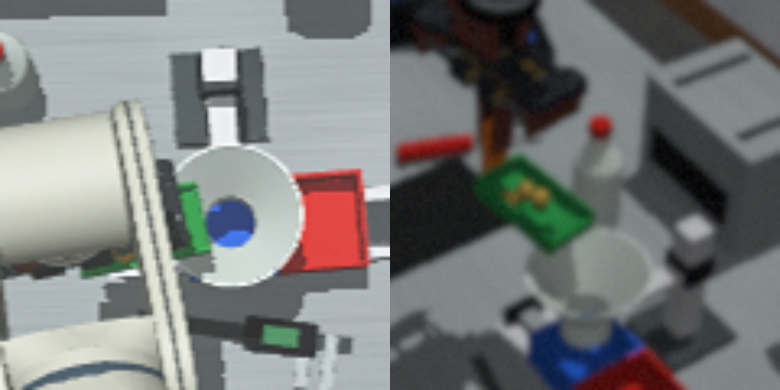

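The balls are rolling slowly forward, at about (530,190) in the right crop. Hold briefly, then tip.

move_arm([
  [[0.02, 0, 0, -0.5, 6, -2, 6], [0.02, 0, 0, -0.5, 6, -2, 6], [0.02, 0, 0, -0.5, 6, -2, 6], [0.02, 0, 0, -0.5, 6, -2, 6], [0.02, 0, 0, -0.5, 6, -2, 6], [0.06, 0, 0, -0.5, 15, -6, 6], [0.104, 0, 0.002, -0.5, 24.7, -11, 6], [0.104, 0, 0.002, -0.5, 24.7, -11, 6]],
])

```text
t: 12.8
eef_pos: [0.5135, 0.0901, 0.4356]
ee_rot: [-0.087, 0.992, 0.09, -0.007]
contact_force: [0.7, -0.8, -1.9]
grip_width: 0.0102
```

```bash
python3 - <<'E'
from h import *
from rig import vision
yaw=-79.5;dr=np.array([np.cos(np.radians(yaw)),np.sin(np.radians(yaw)),0])
lip=np.array([.531,-.0055,.205])-.022*dr
for th in (10,15,20,25,30,35,40,45,50,54):
    B=boatR(yaw,th);print(th,end=' ');plan(lip+B@[-.115,0,.0505],toolfromboat(B,1),th==10)
S=vision.capture("side")
cv2.imwrite("pics/t9.png",cv2.resize(S["color"][100:220,210:330,::-1],(480,480)))
E
```

```text
10 t 12.80 q [0.108 0.236 1.83  0.196 1.096 1.406] grasp [0.5085 0.118  0.2751] F [ 0.7 -0.8 -1.9] w 10.2
row [-0.    -0.001 -0.002] [-0.2 -0.9  0.5]
15 row [ 0.087 -0.001 -0.001] [-0.2 18.1 -8.7]
20 row [ 0.174 -0.001 -0.001] [ -0.1  37.9 -16.2]
25 row [ 0.262 -0.001 -0.001] [ -0.1  58.2 -22. ]
30 row [ 0.349 -0.002 -0.001] [ -0.   79.  -25.9]
35 row [ 0.436 -0.002 -0.001] [ -0.  100.1 -28.1]
40 row [ 0.523 -0.002 -0.001] [  0.  121.2 -28.4]
45 row [ 0.611 -0.002 -0.001] [ 1.000e-01  1.423e+02 -2.690e+01]
50 row [ 0.698 -0.002 -0.001] [ 1.000e-01  1.632e+02 -2.350e+01]
54 row [ 0.768 -0.002 -0.001] [ 1.000e-01  1.796e+02 -1.950e+01]
```

View pics/t9.png

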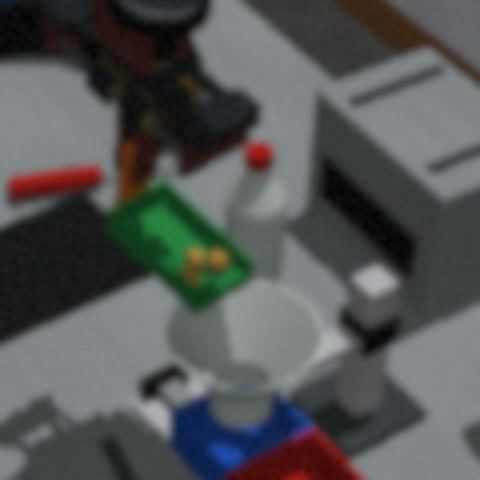

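The three balls are now at the ramp, around (205,262), and the lip is over the funnel. Tip to 45°.

move_arm([
  [[0.087, 0, 0, 0, 18, -8.7, 6], [0.174, 0, 0, 0, 38, -16, 6], [0.262, 0, 0, 0, 58, -22, 6], [0.349, 0, 0, 0, 79, -26, 6], [0.436, 0, 0, 0, 100, -28, 6], [0.523, 0, 0, 0, 121, -28.4, 6], [0.611, 0, 0, 0, 142, -27, 6], [0.698, 0, 0, 0, 163, -23.5, 6]],
])

```text
t: 13.65
eef_pos: [0.5433, -0.072, 0.4302]
ee_rot: [-0.421, 0.902, 0.082, -0.038]
contact_force: [1.1, 0.1, -1.3]
grip_width: 0.0099
```

move_arm([
  [[0, 0, 0, 0, 0, 0, 6], [0, 0, 0, 0, 0, 0, 6], [0, 0, 0, 0, 0, 0, 6], [0, 0, 0, 0, 0, 0, 6], [0, 0, 0, 0, 0, 0, 6], [0, 0, 0, 0, 0, 0, 6], [0, 0, 0, 0, 0, 0, 6]],
])

```text
t: 14.35
eef_pos: [0.5432, -0.0717, 0.4304]
ee_rot: [-0.421, 0.903, 0.083, -0.038]
contact_force: [0.1, 0.7, -1.1]
grip_width: 0.0097
```

```bash
python3 - <<'E'
from h import *
from rig import vision
plan([.5,.1,.3],toolfromboat(boatR(-79.5,50),1))
S=vision.capture("side");T=vision.capture("top")
cv2.imwrite("pics/t10.png",np.hstack([cv2.resize(T["color"][100:220,200:320,::-1],(390,390)),cv2.resize(S["color"][100:220,210:330,::-1],(390,390))]))
E
```

```text
t 14.35 q [-0.311  0.389  1.735  0.741  1.541  0.847] grasp [0.5206 0.0511 0.3256] F [ 0.1  0.7 -1.1] w 9.7
row [ 0.    -0.001 -0.   ] [-11.3 -13.7  56.2]
```

View pics/t10.png

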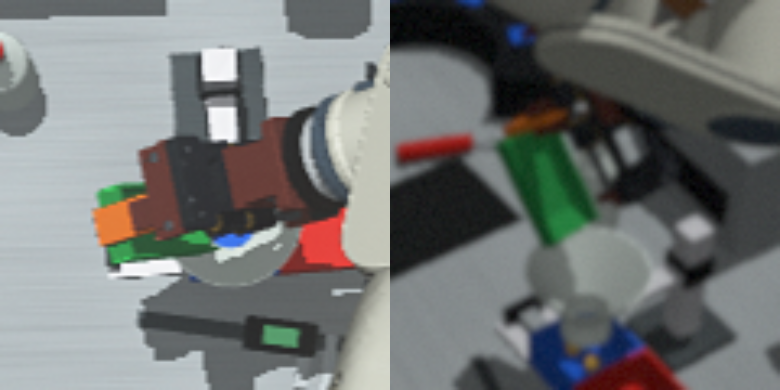

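The boat is empty and balls are visible in the blue compartment at (592,362). Tilt back to level about the lip and raise a little.

```bash
python3 - <<'E'
from h import *
yaw=-79.5;dr=np.array([np.cos(np.radians(yaw)),np.sin(np.radians(yaw)),0])
lip=np.array([.531,-.0055,.21])-.022*dr
for th in (42,34,26,18,10,2,0):
    B=boatR(yaw,th);print(th,end=' ');plan(lip+B@[-.115,0,.0505],toolfromboat(B,1),0)
E
```

```text
42 row [-0.14  -0.001 -0.001] [  0.  -32.4  14.7]
34 row [-0.279 -0.001 -0.001] [ -0.  -58.2  36.6]
26 row [-0.419 -0.001 -0.001] [ -0.  -80.7  61.9]
18 row [-0.559 -0.001 -0.001] [ -0.1 -99.4  90.1]
10 row [-0.698 -0.001 -0.001] [-1.000e-01 -1.141e+02  1.206e+02]
2 row [-0.838 -0.001 -0.001] [  -0.2 -124.3  152.8]
0 row [-0.873 -0.001 -0.001] [  -0.2 -126.2  161. ]
```

move_arm([
  [[-0.12, 0, 0, 0, -29, 11, 6], [-0.25, 0, 0, 0, -54, 32, 6], [-0.38, 0, 0, 0, -75, 55, 6], [-0.51, 0, 0, 0, -93, 80, 6], [-0.64, 0, 0, 0, -109, 108, 6], [-0.76, 0, 0, 0, -119, 135, 6], [-0.873, 0, 0, 0, -126, 161, 6], [-0.873, 0, 0, 0, -126, 161, 6]],
])

```text
t: 15.25
eef_pos: [0.505, 0.1317, 0.4223]
ee_rot: [0.001, 0.996, 0.093, -0.001]
contact_force: [-0.8, 0.4, -0.9]
grip_width: 0.0097
```

```bash
python3 - <<'E'
from h import *
from rig import vision
plan([.5106,.3879,.25],toolR(-79.5))
S=vision.capture("side")
cv2.imwrite("pics/t11.png",cv2.resize(S["color"][100:240,210:350,::-1],(560,560)))
E
```

```text
t 15.25 q [ 0.233  0.25   1.84  -0.002  1.053  1.618] grasp [0.5048 0.1314 0.2593] F [-0.8  0.4 -0.9] w 9.7
row [0.001 0.002 0.003] [  53.  -250.7    8.9]
```

View pics/t11.png

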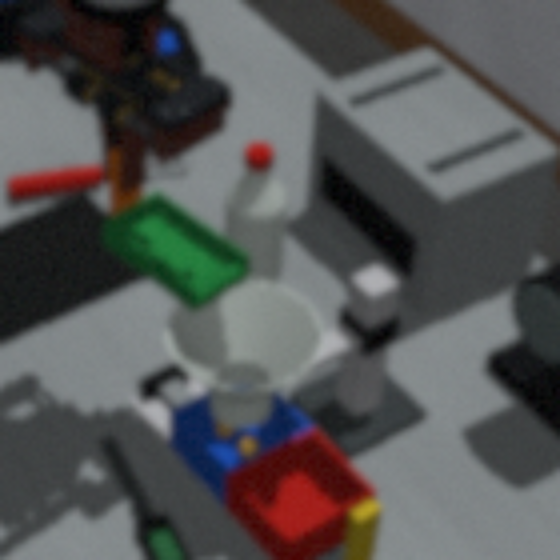

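The boat is empty and level, red is empty, and balls show in blue at (225,432) and (248,445). Carry the boat back.

move_arm([
  [[0, 0, 0, 4, -20, 0, 6], [0, 0, 0, 11, -50, 0, 6], [0, 0, 0, 19, -90, 0, 6], [0, 0, 0, 28, -130, 0, 6], [0, 0, 0, 36, -170, 0, 6], [0, 0, 0, 45, -210, 3, 6], [0, 0, 0, 51, -240, 6, 6], [0, 0, 0.003, 53, -250.7, 9, 6]],
])

```text
t: 16.1
eef_pos: [0.5122, 0.388, 0.4143]
ee_rot: [-0.002, 0.996, 0.091, -0.001]
contact_force: [-1.1, -0.6, -1.0]
grip_width: 0.0095
```

```bash
python3 - <<'E'
from h import *
from rig import vision
plan([.5106,.3879,.0675],toolR(-79.5))
S=vision.capture("side");T=vision.capture("top")
cv2.imwrite("pics/t12.png",np.hstack([cv2.resize(T["color"][110:220,110:220,::-1],(390,390)),cv2.resize(S["color"][90:200,180:290,::-1],(390,390))]))
E
```

```text
t 16.10 q [0.629 0.439 1.581 0.005 1.122 2.014] grasp [0.5118 0.3886 0.2513] F [-1.1 -0.6 -1. ] w 9.5
row [-0.004  0.002 -0.   ] [ -1.3   0.6 183.8]
```

View pics/t12.png

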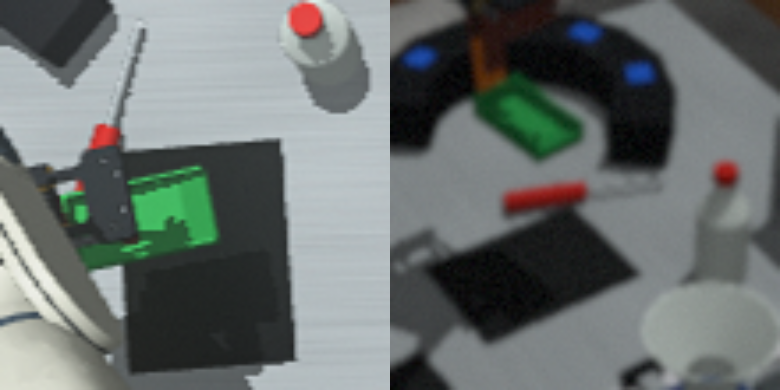

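Lower onto the mat, slightly nearer its centre.

move_arm([
  [[0, 0, 0, -3, 2, 20, 6], [0, 0, 0, -6, 4, 55, 6], [0, 0, 0, -9, 6, 95, 6], [-0.004, 0, 0, -9, 6, 130, 6], [-0.004, 0, 0, -9, 6, 155, 6], [-0.004, 0, 0, -9, 6, 170, 6], [-0.004, 0, 0, -9, 6, 178, 6], [-0.004, 0, 0, -9, 6, 180, 6]],
])

```text
t: 17.0
eef_pos: [0.504, 0.3786, 0.2336]
ee_rot: [0.001, 0.996, 0.091, -0.002]
contact_force: [0.6, -0.1, -0.4]
grip_width: 0.0099
```

```bash
python3 - <<'E'
from h import *
plan([.5018,.382,.067],toolR(-79.5))
E
```

```text
t 17.00 q [ 0.625  0.655  1.702 -0.     0.789  2.014] grasp [0.5035 0.3782 0.0706] F [ 0.6 -0.1 -0.4] w 9.9
row [ 0.002  0.003 -0.001] [-1.5 -3.8  3.6]
```

move_arm([
  [[0, 0, 0, 0, 0, 1, 6], [0, 0, 0, 0, 0, 2, 6], [0, 0, 0, 0, 0, 3, 6], [0, 0, 0, 0, 0, 3.5, 6], [0, 0, 0, 0, 0, 3.5, 6], [0, 0, 0, 0, 0, 3.5, 6]],
])

```text
t: 17.6
eef_pos: [0.504, 0.3787, 0.2306]
ee_rot: [0.001, 0.996, 0.091, -0.001]
contact_force: [0.0, 0.6, 2.2]
grip_width: 0.0102
```

```bash
python3 - <<'E'
from h import *
from rig import vision
plan([.5018,.382,.067],toolR(-79.5))
S=vision.capture("side");T=vision.capture("top")
cv2.imwrite("pics/t13.png",np.hstack([cv2.resize(T["color"][110:220,110:220,::-1],(390,390)),cv2.resize(S["color"][90:200,180:290,::-1],(390,390))]))
E
```

```text
t 17.60 q [ 0.626  0.659  1.703 -0.     0.783  2.014] grasp [0.5036 0.3784 0.0676] F [0.  0.6 2.2] w 10.2
row [ 0.002  0.003 -0.001] [-1.6 -3.6  0.6]
```

View pics/t13.png

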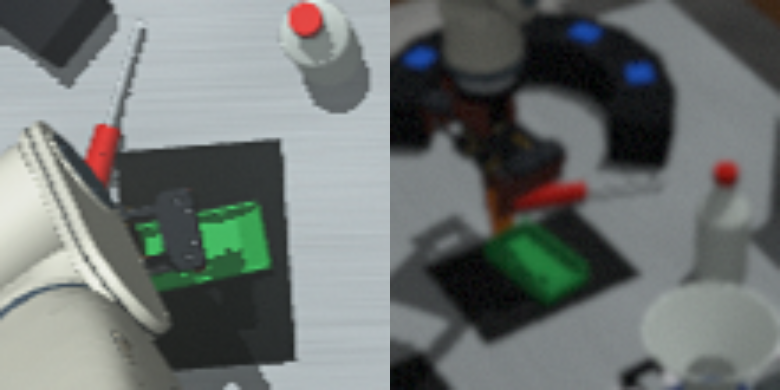

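Contact with the mat shows as +2.2 N at z = 0.0676, the same height as when it was gripped. The boat stands within the mat. Release and rise.

move_arm([
  [[0, 0, 0, 0, 0, 0, 40], [0, 0, 0, 0, 0, 0, 40], [0, 0, 0, 0, 0, 0, 40], [0, 0, 0, 0, 0, 0, 40], [0, 0, 0, 0, 0, -15, 40], [0, 0, 0, 0, 0, -45, 40], [0, 0, 0, 0, 0, -90, 40], [0, 0, 0, 0, 0, -135, 40]],
])

```text
t: 18.5
eef_pos: [0.5041, 0.3788, 0.3675]
ee_rot: [0.001, 0.996, 0.091, -0.002]
contact_force: [0.7, 0.7, 0.1]
grip_width: 0.0396
```

move_arm([
  [[0, 0, 0, 0, 0, -30, 40], [0, 0, 0, -40, -20, -40, 40], [0, 0, 0, -80, -40, -40, 40], [0, 0, 0, -120, -60, -40, 40], [0, 0, 0, -150, -60, -40, 40], [0, 0, 0, -150, -60, -40, 40], [0, 0, 0, -150, -60, -40, 40]],
])

```text
t: 19.2
eef_pos: [0.3456, 0.4109, 0.4092]
ee_rot: [0.001, 0.996, 0.091, -0.001]
contact_force: [0.5, 0.6, 0.3]
grip_width: 0.0398
```

```bash
python3 - <<'E'
from h import *
from rig import vision
plan([.5018,.382,.067],toolR(-79.5))
S=vision.capture("side");T=vision.capture("top");c0=pickle.load(open("c0.pkl","rb"))
def rect(n,lo,hi,roi,z):
    m,k=mask(T,lo,hi,roi);P=np.array([ray(T,u,v,z)[:2] for u,v in k[:,0].astype(float)])*1000;print(n,cv2.minAreaRect(P.astype(np.float32)))
rect("boat",(50,120,40),(75,255,255),(140,150,195,210),.027)
rect("handle",(5,150,200),(18,255,255),(135,170,160,195),.083)
rect("tab",(22,150,170),(35,255,255),(300,140,390,190),.115)
cv2.imwrite("pics/t14.png",T["color"][:,:,::-1])
cv2.imwrite("pics/t15.png",np.hstack([cv2.resize(S["color"][110:200,180:270,::-1],(390,390)),cv2.resize(S["color"][160:260,240:340,::-1],(390,390))]))
E
```

```text
t 19.20 q [8.490e-01 2.890e-01 1.820e+00 1.000e-03 1.034e+00 2.236e+00] grasp [0.3453 0.4107 0.2462] F [0.5 0.6 0.3] w 39.8
row [ 0.001  0.002 -0.   ] [148.7  56.7 178.9]
boat ((513.781005859375, 318.9043273925781), (61.07588195800781, 114.15953826904297), 10.384289741516113)
handle ((502.4493408203125, 378.5758361816406), (26.226778030395508, 8.257209777832031), 10.668819427490234)
tab ((538.4144287109375, -164.43397521972656), (8.80227279663086, 17.75217056274414), 88.02226257324219)
```

View pics/t14.png

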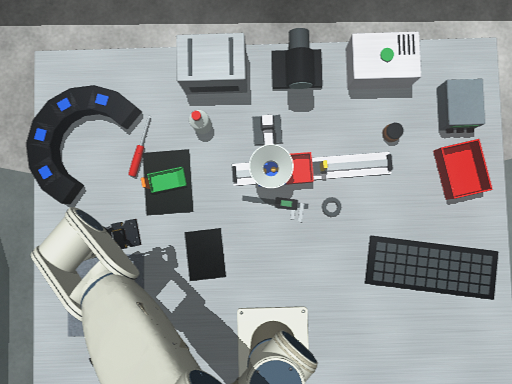

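View pics/t15.png

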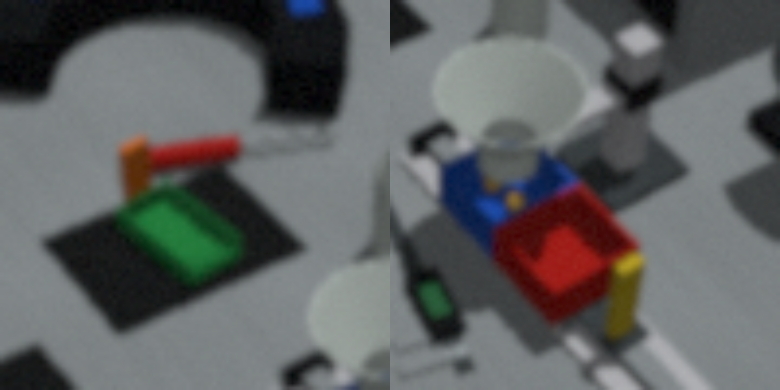

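The boat is upright and empty inside the mat, and the box is unchanged. I still need to count the balls, so I'll enlarge the bore and the blue compartment.

```bash
python3 - <<'E'
from h import *
from rig import vision
S=vision.capture("side");T=vision.capture("top");c0=pickle.load(open("c0.pkl","rb"))
cv2.imwrite("pics/t16.png",np.hstack([cv2.resize(T["color"][140:195,245:300,::-1],(390,390),interpolation=cv2.INTER_CUBIC),cv2.resize(S["color"][180:225,245:290,::-1],(390,390),interpolation=cv2.INTER_CUBIC)]))
for n,c,roi in(("T",T,(255,150,290,190)),("S",S,(245,175,295,225))):
    h=cv2.cvtColor(c["color"],cv2.COLOR_RGB2HSV);m=cv2.inRange(h,(8,70,60),(30,255,255));z=np.zeros_like(m);x0,y0,x1,y1=roi;z[y0:y1,x0:x1]=m[y0:y1,x0:x1]
    N,_,st,ce=cv2.connectedComponentsWithStats(z)
    for i in range(1,N): print(n,st[i],ce[i].round(1),ray(c,*ce[i],.039).round(3))
# change check
for n,c in(("top",T),("side",S)):
    df=cv2.absdiff(c["color"],c0[n]["color"]).max(2);df=(df>45).astype(np.uint8)
    N,_,st,ce=cv2.connectedComponentsWithStats(df)
    print(n,[tuple(st[i]) for i in range(1,N) if st[i][4]>12])
E
```

```text
T [271 167   7   5  26] [273.7 169. ] [ 0.536 -0.016  0.039]
T [264 169   2   4   7] [264.6 170.3] [0.532 0.012 0.039]
S [265 206   3   3   7] [265.7 207. ] [0.531 0.011 0.039]
S [270 210   4   4  14] [271.5 211.3] [ 0.537 -0.015  0.039]
top [(np.int32(286), np.int32(148), np.int32(95), np.int32(42), np.int32(2869)), (np.int32(263), np.int32(162), np.int32(15), np.int32(15), np.int32(158)), (np.int32(138), np.int32(164), np.int32(48), np.int32(29), np.int32(484)), (np.int32(161), np.int32(177), np.int32(6), np.int32(7), np.int32(31)), (np.int32(0), np.int32(207), np.int32(269), np.int32(177), np.int32(22711)), (np.int32(67), np.int32(255), np.int32(9), np.int32(8), np.int32(38)), (np.int32(255), np.int32(331), np.int32(39), np.int32(27), np.int32(492)), (np.int32(292), np.int32(337), np.int32(26), np.int32(45), np.int32(385)), (np.int32(291), np.int32(352), np.int32(7), np.int32(7), np.int32(18))]
side [(np.int32(65), np.int32(0), np.int32(8), np.int32(14), np.int32(53)), (np.int32(110), np.int32(0), np.int32(44), np.int32(46), np.int32(636)), (np.int32(76), np.int32(25), np.int32(12
[... 949 characters left out ...]
2(5), np.int32(6), np.int32(21)), (np.int32(252), np.int32(198), np.int32(89), np.int32(94), np.int32(3608)), (np.int32(91), np.int32(207), np.int32(14), np.int32(25), np.int32(103)), (np.int32(111), np.int32(206), np.int32(14), np.int32(34), np.int32(292)), (np.int32(18), np.int32(242), np.int32(54), np.int32(42), np.int32(1161)), (np.int32(62), np.int32(279), np.int32(25), np.int32(13), np.int32(182)), (np.int32(125), np.int32(304), np.int32(6), np.int32(12), np.int32(32)), (np.int32(99), np.int32(318), np.int32(20), np.int32(10), np.int32(80)), (np.int32(31), np.int32(322), np.int32(40), np.int32(21), np.int32(538)), (np.int32(106), np.int32(323), np.int32(14), np.int32(9), np.int32(61))]
```

View pics/t16.png

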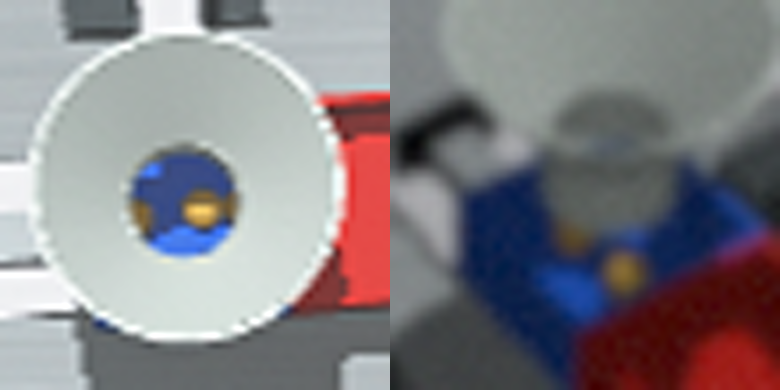

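Two balls are clear in both views. At the bore's right edge, (230,205) in the left crop, there is a darker brass patch, possibly the third ball. I'll check its colour and whether it should be hidden from the side camera.

```bash
python3 - <<'E'
from h import *
from rig import vision
S=vision.capture("side");T=vision.capture("top")
h=cv2.cvtColor(T["color"],cv2.COLOR_RGB2HSV)
for y in range(166,173): print(y,[(x,tuple(map(int,T["color"][y,x]))) for x in range(274,281)])
print(ray(T,277.5,169,.039))
p=np.array([.537,-.034,.039]);o=-S["R"].T@S["t"]
d=o-p; t=(-.0465-p[1])/d[1]; print("third in side",proj(S,p), "ray height at divider",(p+t*d), "ray shift:", )
cv2.imwrite("pics/t17.png",cv2.resize(T["color"][155:182,258:285,::-1],(540,540),interpolation=cv2.INTER_NEAREST))
# stray brass anywhere in top image
m=cv2.inRange(h,(12,110,80),(28,255,255));N,_,st,ce=cv2.connectedComponentsWithStats(m);print([tuple(map(int,st[i])) for i in range(1,N) if st[i][4]>4])
E
```

```text
166 [(274, (63, 73, 106)), (275, (58, 75, 125)), (276, (55, 73, 135)), (277, (63, 79, 121)), (278, (168, 177, 180)), (279, (202, 212, 207)), (280, (198, 208, 203))]
167 [(274, (120, 99, 61)), (275, (89, 86, 95)), (276, (61, 76, 112)), (277, (94, 82, 76)), (278, (140, 140, 128)), (279, (187, 198, 193)), (280, (202, 212, 208))]
168 [(274, (128, 106, 67)), (275, (122, 100, 64)), (276, (101, 91, 69)), (277, (109, 93, 64)), (278, (137, 134, 124)), (279, (187, 196, 193)), (280, (204, 214, 210))]
169 [(274, (235, 193, 101)), (275, (168, 136, 78)), (276, (113, 95, 65)), (277, (114, 94, 58)), (278, (152, 148, 127)), (279, (195, 203, 196)), (280, (206, 218, 212))]
170 [(274, (202, 163, 87)), (275, (149, 124, 82)), (276, (92, 92, 91)), (277, (101, 90, 71)), (278, (168, 172, 162)), (279, (204, 215, 211)), (280, (207, 218, 213))]
171 [(274, (149, 119, 67)), (275, (92, 87, 100)), (276, (49, 69, 132)), (277, (67, 74, 101)), (278, (179, 188, 181)), (279, (213, 223, 218)), (280, (209, 218, 214))]
172 [(274, (53, 69, 126)), (275, (61, 106, 221)), (276, (66, 124, 248)), (277, (143, 169, 223)), (278, (200, 212, 211)), (279, (214, 223, 218)), (280, (210, 220, 215))]
[ 0.535121   -0.02821041  0.039     ]
third in side [274.46596868 214.8280418 ] ray height at divider [ 0.52768481 -0.0465      0.0572522 ] ray shift:
[(321, 160, 7, 11, 48), (271, 167, 5, 5, 19), (264, 169, 2, 3, 5), (141, 177, 5, 10, 29)]
```

View pics/t17.png

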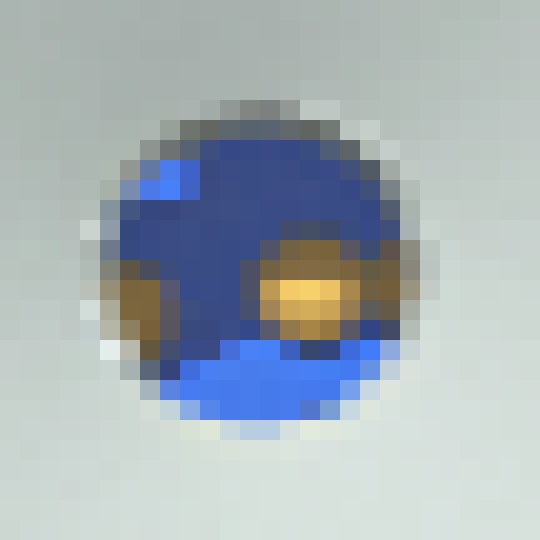

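Three separate brass bodies show through the bore, at pixels (264,170), (273.5,169) and (277,169), all over blue. The third is hidden from the side camera by the divider, as the geometry predicts. There is no stray brass elsewhere in the top view. Handing in.

```bash
python3 -c "
from rig import manip
print(manip.get_state()['t']);print(manip.close_job())"
```

```text
19.5
the job is handed in; nothing more can be done
None
```

I did the whole job in the order asked and handed it in at about 19.5 s. I pinched the yellow tab and slid the box about 158 mm. I then tipped the boat over the funnel to about 50° and stood it back on the larger mat. The gripper is open and clear of everything.

**Last checks**
- **Box:** the tab measures y = −164.4 mm, which puts the blue centre at about −4.6 mm. The funnel centre is at −5.5 mm, so it is centred within measuring error.
- **Balls:** the top view shows three brass bodies over blue through the bore. Only two are visible from the side, because the third sits behind the divider. The red compartment, the funnel and the boat looked empty.
- **Boat:** it stands upright inside the mat, about 11 mm nearer the mat's centre than where it started.
- **Other things:** comparing the last top picture with the first, nothing had changed except the box, the boat, the balls and the arm with its shadow.
- **Disagreement:** after the pour the wrist force read 0.9–1.1 N, a little under the empty boat's expected 1.4 N. That is within the sensor noise of about ±0.6 N.

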